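# Tip the glaze test tiles from the tray into the blue tub

## Robot

A 6-joint arm with a two-finger parallel gripper is mounted at the origin on a cart in front of the work surface, level with it; the furniture and walls round the work are solid. World frame = base frame: x ahead of the robot, y to its left, z up, the work surface at z = 0. Lengths are in m, angles in degrees, forces in N, time in s.
With the tool pointing down it reaches from about 0.35 to 1 m from the base axis. Payload 7.1 kg.
Tool frame: the origin (TCP) lies on the centre line of the jaws, within the pads' length; the fingertips stand 22 mm ahead of it and the grasp point (between the pads) lies 3 mm ahead of it; z points along the fingers, y is the line along which they close (so a half turn about z gives the same grasp; the last joint's range is limited). The gripper opens to 85 mm and grips with 20 to 120 N. Pads are 22 mm wide; open, the fingers measure 114 mm over their backs; the gripper's body (76 mm by 85 mm) begins 54 mm behind the grasp point. The pads swing forward as they close: fully open they stand 13 mm farther back than shut.
Start: joints at [-76.948, 24.242, 93.386, -0, 62.372, -1.089], TCP at [0.153, -0.606, 0.253] pointing down, gripper open.
Joint ranges: [-172.04, 172.04], [-51.8, 120.97], [4.93, 147.93], [-75.15, 255.16], [6.16, 154.13], [-145.62, 145.62]. Speed limits (degrees/s): [136.94, 136.94, 172.46, 180, 180, 180].

## Interface

Orientations are given as [roll, pitch, yaw] about the fixed x, y, z axes, in that order (R = Rz(yaw) Ry(pitch) Rx(roll)).
In Python, from plant import sense, read_camera, sign_off gives the robot as it stands.
- The arm moves only by the tool play_rows, never from a script. Its argument "motion" is text: rows parted by semicolons, each of 5 numbers parted by spaces: the finger opening in cm, from 0 to 8.54, then the shift along the tool's x, y, z in cm, then the turn about the tool's z in degrees. In form: hand tx ty tz twist; .... A call has 1 to 12 rows; each row shifts and turns the commanded pose from where the row before left it, along the tool's axes as they then stand; what a row does not reach is not made up. A row lasts 1/8 s, in which the tool goes at most 62.5 mm and 10.7 degrees, less where a joint would pass 70% of its speed; a pose out of reach is approached as far as the arm can. A call is refused whole if a number of a shift passes 6.25 or a number of a turn 10.7, either way. A call with a gripper value outside its range is refused whole. The fingers move at their own pace and stop on an object; "squeeze" is the grip in N (left out, the last holds). Time passes only in rows, so rows that do not move let the fingers close. It gives the time, the measured TCP pose, the force, the opening and the grip force at its end, in the units of the state.
- sense(): the state, without advancing time (a new reading comes with each control period).
- read_camera(name): name is "side" or "top"; returns a dict with "image" (420x560x3 uint8, red, green, blue), "fx", "fy", "cx", "cy" (pixels), "R" (3x3) and "t" (3): a world point X has camera coordinates R X + t. Camera axes: x right, y down, z forward; pixel columns grow to the right and rows downward; lengths in m; the calibration is good to about 2 mm. A picture is of the moment at which its call begins. There is no depth.
- sign_off(): hands the job in; it is judged then, once.
The state is a dict: "t": time; "joints": joint angles; "qvel": joint speeds; "joint_torque": joint torques, N m; "position": TCP position; "ee_rot": TCP orientation; "wrist_force": force on the tool from outside, world axes, zero at the start; "moment": the same for the moment, N m; "opening": opening from 0.0 (shut) to 1.0 (fully open); "grasp_force": force on a finger pad.
Only numpy, scipy, OpenCV 4.12 (cv2) and the standard library are available. Lean on these libraries where they do the work, as an engineer would, in place of code of your own. Each camera call takes 0.05 s, during which the arm holds its last target. There are 200 camera calls.

## Task

Take the white enamelled tray by its wooden handle, carry it to the blue tub (not the yellow one) and tip it so that both test tiles slide off its open lip into the tub; keep the lip close above the tub so the glazed tiles do not fall far, and do not touch the tiles with the gripper. Then set the empty tray back down flat on the table and let go.

Things in the scene. Friction and masses are not known exactly. Their poses are not given: they have to be found in the camera images.
- tray_handle (a point): Centre of the wooden handle bar (138 x 14 x 24 mm high) across the middle of the white tray, 90 mm above its underside; 75 mm free below the bar. Tray 180 mm long (x), 138 wide (y), 250 g, on the table, lip roughly to the robot; floor 3 mm thick, walls 21 mm high except at the -x end: the open lip, 90 mm from the handle. Axes: x away from the lip, y along the bar, z up when level.
- tub_blue: Blue open plastic tub, 150 mm (its x) by 170 mm (its y) by 70 mm high, walls and floor 5 mm thick, 0.9 kg, standing on the table. Origin: centre of its underside; z up. A yellow tub of the same shape stands on the other side of the tray and the two may be swapped.
- tile_brown: Brown glazed test tile lying flat on the tray, 30 x 45 x 9 mm, 30 g. Origin: centre of its underside; y along its length. On the smooth enamel both tiles begin to slide when the tray is tipped 14 to 22 degrees, and run off freely at 40.
- tile_cream: Cream-coloured glazed test tile lying flat on the tray, 30 x 45 x 9 mm, 30 g. Origin: centre of its underside; y along its length.
Mind the look-alikes: they are no part of the job. What is shaped like the tile_brown but orange is not meant.

How it is judged (in metres and radians):
On the way:
1. the tray is tipped over the blue tub (angle between tray_handle's own z axis and vertical above 0.17 rad and horizontal distance between tray_handle and tub_blue below 0.2 m and height (world z) of tray_handle above 0.13 m), for 0.1 s.
At the end, for the whole second after the job is handed in: Both tiles lie at rest inside the blue tub (within its walls and no higher than 55 mm), the tub stands upright on the table, and the tray stands level (within 6 degrees) on the table, anywhere, its handle 80 to 100 mm high (x of tile_brown in the frame of tub_blue between -0.075 and 0.075 m and y of tile_brown in the frame of tub_blue between -0.085 and 0.085 m and height (world z) of tile_brown between 0 and 0.055 m and linear speed of each of tile_brown, tile_cream below 0.03 m/s and x of tile_cream in the frame of tub_blue between -0.075 and 0.075 m and y of tile_cream in the frame of tub_blue between -0.085 and 0.085 m and height (world z) of tile_cream between 0 and 0.055 m and angle between each of tub_blue, tray_handle's own z axis and vertical below 0.1 rad and height (world z) of tray_handle between 0.08 and 0.1 m); the robot touches nothing.
It fails at once if the fingers touch a tile (contact force between the fingers and tile_brown above 1 N or contact force between the fingers and tile_cream above 1 N).
It fails at once if a tile is dropped from a height (it falls faster than 2 m/s, about 200 mm of free fall) (linear speed of any of tile_brown, tile_cream above 2 m/s).
It also fails if it takes over 56 s, if anything falls off the work surface, if the arm or the gripper's body presses on something with over 40 N, if the wrist force passes 120 N, or if a joint passes its speed limit or range.

## Working session

There is one attempt and no reset: what is moved stays moved. The work goes in short steps, Python scripts to look and compute and a tool call to move; the robot and the scene stay as the last step left them, time stands still between calls to the robot, and variables do not carry over. Pictures are saved under pics/ and viewed, at most 11 in all, crops included, and the job is handed in when it is done.

Besides the shell and the picture viewer there is one more tool, called after "Request:" in YAML: its name, and indented under it one key for each argument. play_rows: Moves the arm, as the interface text tells. Its arguments: {"type":"object","properties":{"motion":{"type":"string"},"squeeze":{"type":"number"}},"required":["motion"]}

```bash
mkdir -p pics; ls
python3 - <<'E'
from plant import *
import cv2
print(sense())
for n in("side","top"):
    c=read_camera(n); cv2.imwrite(f"pics/{n}0.png",c["image"][:,:,::-1])
    print(n,{k:c[k] for k in c if k!="image"})
E
```

```text
pics
{'t': 0.0, 'joints': array([-7.69503997e+01,  2.42868425e+01,  9.34338708e+01,  9.06829798e-04,
        6.23711722e+01, -1.09077816e+00]), 'qvel': array([ 0.00208273, -0.00934646, -0.05722789, -0.05023399,  0.02385676,
       -0.00134148]), 'joint_torque': array([ 1.23048587e-03, -5.57376802e+01, -2.81742507e+01,  4.21195580e-05,
        7.30793603e-03,  3.08192716e-05]), 'position': array([ 0.15257223, -0.60554242,  0.25250266]), 'ee_rot': array([-1.79908146e+02, -2.55178270e-03,  1.41399553e+01]), 'wrist_force': array([ 0.43088933, -0.86288546,  0.1231238 ]), 'moment': array([-0.0249027 ,  0.02034898,  0.01843344]), 'grasp_force': 0.0, 'opening': 1.003841081653529}
side {'fx': 489.77648783456067, 'fy': 489.77648783456067, 'cx': 277.5825825291473, 'cy': 208.3802672483399, 'R': array([[ 0.86794819, -0.49664498, -0.00311627],
       [-0.22603897, -0.38942834, -0.89288966],
       [ 0.4422356 ,  0.77568636, -0.45026474]]), 't': array([-0.41359549,  0.21156787,  1.14311366])}
top {'fx': 423.8213526997484, 'fy': 423.8213526997484, 'cx': 277.596302932697, 'cy': 211.89847886641675, 'R': array([[ 0.00606273, -0.99997709,  0.00301154],
       [-0.99279927, -0.00637947, -0.11961987],
       [ 0.11963634, -0.00226463, -0.9928152 ]]), 't': array([0.02561517, 0.52123424, 1.01625346])}
```

View pics/top0.png

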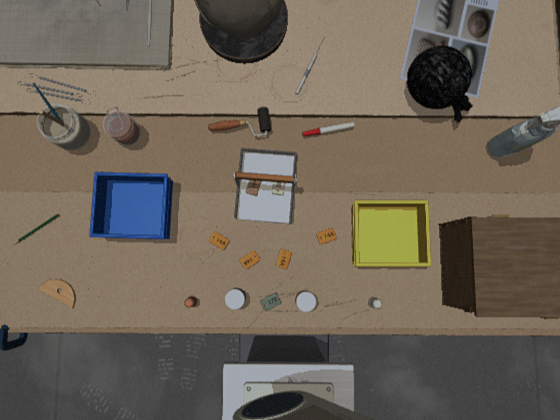

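View pics/side0.png

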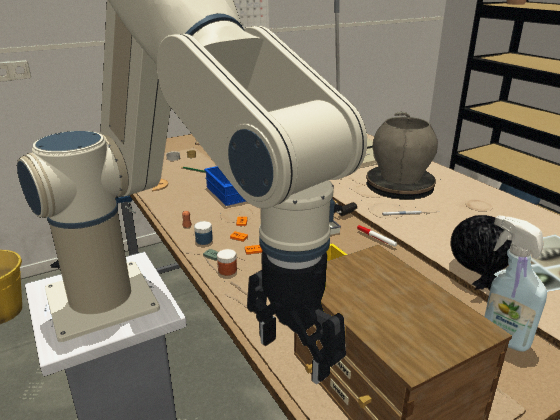

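The interface gives no tool tilt. I plan to rest the tray's underside on the tub's far rim and widen the grip so that it tips in a controlled way. First I'll localise the tray and tub.

Run:
```python
import cv2
i=cv2.imread("pics/top0.png")
cv2.imwrite("pics/crop.png",cv2.resize(i[140:250,80:310],None,fx=3.4,fy=3.4,interpolation=cv2.INTER_CUBIC))
```

```text
(no output)
```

View pics/crop.png

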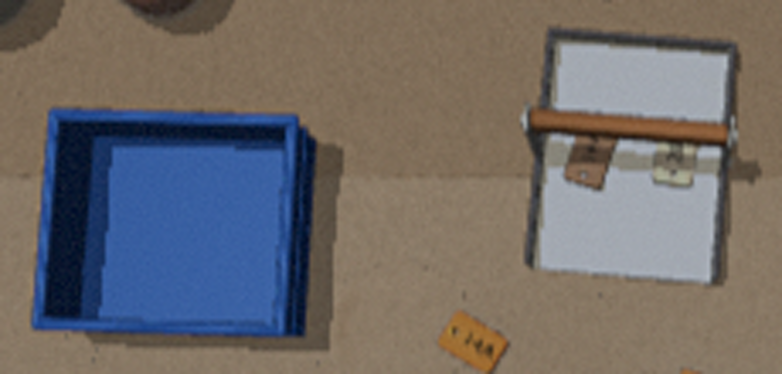

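```bash
cat > h.py <<'E'
import numpy as np
from plant import *
def ray(c,u,v,z):
    R=c["R"];t=c["t"]
    d=R.T@np.array([(u-c["cx"])/c["fx"],(v-c["cy"])/c["fy"],1]);o=-R.T@t
    return o+d*(z-o[2])/d[2]
E
python3 - <<'E'
from h import *
c=read_camera("top")
for n,x,y,z in [("barL",531,119,.102),("barR",731,130,.102),("rearL",549,31,.024),("rearR",735,43,.024),("lipL",530,267,.003),("lipR",717,283,.003),
 ("tFL",50,109,.07),("tFR",299,115,.07),("tNR",290,333,.07),("tNL",34,327,.07),("brown",590,162,.012),("cream",675,163,.012)]:
    print(n,ray(c,80+x/3.4,140+y/3.4,z).round(3))
E
```

```text
barL [0.598 0.126 0.102]
barR [ 0.592 -0.011  0.102]
rearL [0.682 0.121 0.024]
rearR [ 0.673 -0.017  0.024]
lipL [0.507 0.134 0.003]
lipR [ 0.496 -0.005  0.003]
tFL [0.61  0.469 0.07 ]
tFR [0.607 0.293 0.07 ]
tNR [0.453 0.294 0.07 ]
tNL [0.456 0.471 0.07 ]
brown [0.585 0.09  0.012]
cream [0.585 0.027 0.012]
```

The top view shows the tray's bar centred near (0.593, 0.058) with a yaw of about −4°. The blue tub is centred near (0.532, 0.382) with a yaw of about −1°, and both tiles sit just on the lip side of the bar. I'll lift first to clear the cabinet.

Request:
play_rows:
  motion: "8.5 0 0 -5 0; 8.5 0 0 -5 0; 8.5 0 0 -5 0; 8.5 0 0 -5 0; 8.5 0 0 -5 0; 8.5 0 0 0 9; 8.5 0 0 0 9; 8.5 0 0 0 0"

```text
t: 1.15
position: [0.1527, -0.6059, 0.503]
ee_rot: [-180.0, 0.0, -3.8]
wrist_force: [0.1, -0.2, -0.2]
opening: 0.999
grasp_force: 0.0
```

Request:
play_rows:
  motion: "8.5 0 0 0 -9; 8.5 0 0 0 -9; 8.5 0 0 0 -9; 8.5 0 0 0 -9; 8.5 0 0 0 -9; 8.5 0 0 0 -9; 8.5 0 0 0 -9; 8.5 0 0 0 -9; 8.5 0 0 0 -9; 8.5 0 0 0 -9; 8.5 0 0 0 0"

```text
t: 2.52
position: [0.1527, -0.606, 0.5029]
ee_rot: [-180.0, -0.0, 86.2]
wrist_force: [0.1, -1.2, 0.3]
opening: 0.995
grasp_force: 0.0
```

Request:
play_rows:
  motion: "8.5 4.95 2.8 0 0; 8.5 4.95 2.8 0 0; 8.5 4.95 2.8 0 0; 8.5 4.95 2.8 0 0; 8.5 4.95 2.8 0 0; 8.5 4.95 2.8 0 0; 8.5 4.95 2.8 0 0; 8.5 4.95 2.8 0 0; 8.5 4.95 2.8 0 0; 8.5 4.95 2.8 0 0; 8.5 4.95 2.8 0 0; 8.5 4.95 2.8 0 0"

```text
t: 4.03
position: [0.5287, -0.0342, 0.5034]
ee_rot: [180.0, 0.0, 86.0]
wrist_force: [0.2, -0.4, -0.2]
opening: 0.998
grasp_force: 0.0
```

Request:
play_rows:
  motion: "8.5 4.95 2.8 0 0; 8.5 4.95 2.8 0 0; 8.5 0 0 -0 0; 8.5 0 0 0 0"

```text
t: 4.53
position: [0.5902, 0.059, 0.5029]
ee_rot: [-179.9, 0.0, 86.1]
wrist_force: [-0.2, -0.7, 0.4]
opening: 0.997
grasp_force: 0.0
```

Request:
play_rows:
  motion: "8.5 0 0.3 4 0; 8.5 0 0 4 0; 8.5 0 0 4 0; 8.5 0 0 4 0; 8.5 0 0 4 0; 8.5 0 0 4 0; 8.5 0 0 4 0; 8.5 0 0 4 0; 8.5 0 0 4 0; 8.5 0 0 4 0; 8.5 0 0 1 0; 8.5 0 0 0 0"

```text
t: 6.02
position: [0.5935, 0.058, 0.0938]
ee_rot: [-180.0, 0.0, 86.1]
wrist_force: [0.3, -0.4, 0.8]
opening: 0.996
grasp_force: 0.0
```

Request:
play_rows:
  motion: "4 0 0 0 0; 3 0 0 0 0; 2 0 0 0 0; 1 0 0 0 0; 1 0 0 0 0; 1 0 0 0 0; 1 0 0 0 0; 1 0 0 0 0"
  squeeze: 50

```text
t: 7.02
position: [0.5931, 0.0589, 0.0941]
ee_rot: [-179.9, -0.0, 86.1]
wrist_force: [-2.6, 0.1, 9.8]
opening: 0.156
grasp_force: 48.5
```

Run:
```python
from plant import *
import cv2
for n in("side","top"):
    c=read_camera(n); cv2.imwrite(f"pics/{n}1.png",c["image"][:,:,::-1])
a=cv2.imread("pics/top1.png")[110:290,60:360]; b=cv2.imread("pics/side1.png")[140:290,150:400]
cv2.imwrite("pics/m1.png",cv2.vconcat([cv2.resize(a,(500,300)),cv2.resize(b,(500,300))]))
```

```text
(no output)
```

View pics/m1.png

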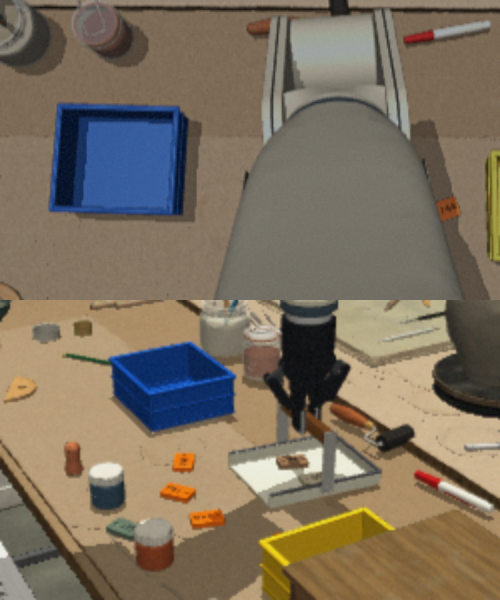

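The tray is gripped. Next I'll lift it gently, since the tiles are loose.

Request:
play_rows:
  motion: "1 0 0 -0.5 0; 1 0 0 -1.5 0; 1 0 0 -2 0; 1 0 0 -2 0; 1 0 0 -2 0; 1 0 0 -2 0; 1 0 0 -1.5 0; 1 0 0 -0.5 0; 1 0 0 0 -1; 1 0 0 0 -2; 1 0 0 0 0"
  squeeze: 60

```text
t: 8.5
position: [0.593, 0.0588, 0.2125]
ee_rot: [-179.9, 0.0, 89.2]
wrist_force: [-0.6, -0.3, -3.7]
opening: 0.15
grasp_force: 58.9
```

Request:
play_rows:
  motion: "1 1 0 0 0; 1 2 -0.2 0 0; 1 2.5 -0.2 0 0; 1 2.5 -0.2 0 0; 1 2.5 -0.2 0 0; 1 2.5 -0.2 0 0; 1 2.5 -0.2 0 0; 1 2.5 -0.2 0 0; 1 2.5 -0.2 0 0; 1 2.5 -0.2 0 0; 1 2.5 -0.2 0 0; 1 2.5 -0.1 0 0"

```text
t: 10.0
position: [0.5764, 0.3409, 0.2133]
ee_rot: [-180.0, -0.0, 89.2]
wrist_force: [0.2, -0.7, -3.3]
opening: 0.154
grasp_force: 58.8
```

Request:
play_rows:
  motion: "1 2 0 0 0; 1 1.5 0 0 0; 1 0.8 0 0 0; 1 0 0 0 0; 1 0 0 0 0"

```text
t: 10.62
position: [0.5773, 0.3814, 0.2132]
ee_rot: [-180.0, 0.0, 89.1]
wrist_force: [-0.1, -0.0, -3.7]
opening: 0.155
grasp_force: 58.7
```

Run:
```python
from plant import *
import cv2
for n in("side","top"):
    c=read_camera(n); cv2.imwrite(f"pics/{n}2.png",c["image"][:,:,::-1])
a=cv2.imread("pics/top2.png")[110:290,30:330]; b=cv2.imread("pics/side2.png")[110:260,150:400]
cv2.imwrite("pics/m2.png",cv2.vconcat([cv2.resize(a,(500,300)),cv2.resize(b,(500,300))]))
```

```text
(no output)
```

View pics/m2.png

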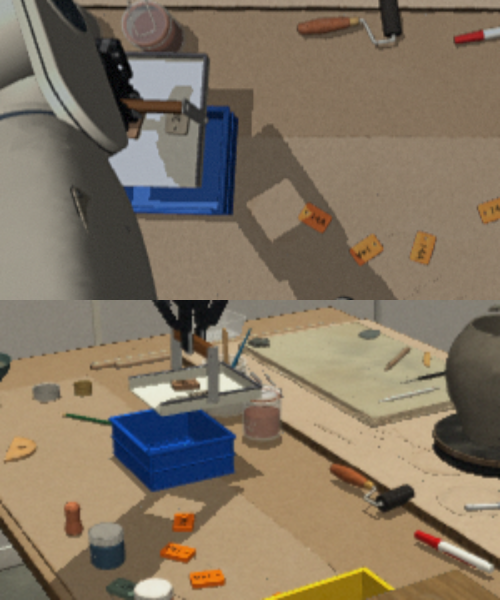

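The tray is level over the tub with both tiles still on it. The next step lowers it onto the far rim.

Request:
play_rows:
  motion: "1 0 0 1 0; 1 0 0 1.5 0; 1 0 0 1 0; 1 0 0 0.7 0; 1 0 0 0.3 0; 1 0 0 0.2 0; 1 0 0 0 0"

```text
t: 11.6
position: [0.5774, 0.3822, 0.1665]
ee_rot: [180.0, -0.0, 89.1]
wrist_force: [0.6, -0.1, -3.5]
opening: 0.152
grasp_force: 58.8
```

Request:
play_rows:
  motion: "1 0 0 0.2 0; 1 0 0 0.1 0; 1 0 0 0 0; 1 0 0 0 0"

```text
t: 12.1
position: [0.5777, 0.3823, 0.1649]
ee_rot: [179.9, -0.0, 89.1]
wrist_force: [-2.6, -2.1, 4.8]
opening: 0.153
grasp_force: 59.9
```

Request:
play_rows:
  motion: "1.6 0 0 0 0; 1.9 0 -0.4 0.1 0; 1.9 0 -0.4 0.1 0; 1.9 0 -0.4 0.2 0; 1.9 0 -0.3 0.2 0; 1.9 0 0 0 0; 1.9 0 0 0 0"

```text
t: 12.98
position: [0.5624, 0.3823, 0.1574]
ee_rot: [180.0, 0.0, 89.1]
wrist_force: [-1.0, 1.0, 0.1]
opening: 0.222
grasp_force: 0.7
```

Run:
```python
from plant import *
import cv2
c=read_camera("side"); cv2.imwrite("pics/s3.png",cv2.resize(c["image"][110:260,150:400,::-1],(750,450)))
s=sense();print(s["opening"],s["grasp_force"])
```

```text
0.22427824587398368 0.6939057115232572
```

View pics/s3.png

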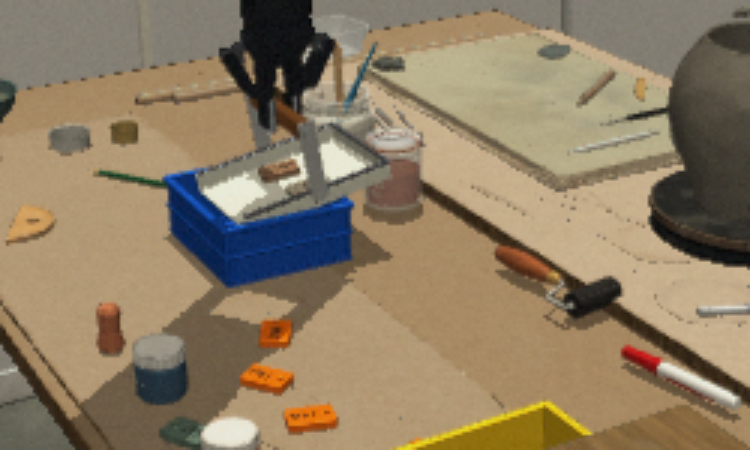

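It works as planned: the tray is tipped about 12° over the rim, with the lip down inside the tub and the tiles still on it. I'll keep tipping.

Request:
play_rows:
  motion: "2.3 0 -0.3 0.2 0; 2.3 0 -0.4 0.2 0; 2.3 0 -0.4 0.2 0; 2.3 0 -0.3 0.2 0; 2.6 0 -0.3 0.2 0; 2.6 0 -0.3 0.3 0; 2.6 0 -0.3 0.3 0; 2.6 0 -0.3 0.3 0; 2.6 0 0 0 0; 2.6 0 0 0 0; 2.6 0 0 0 0; 2.6 0 0 0 0"

```text
t: 14.52
position: [0.5363, 0.3827, 0.1385]
ee_rot: [-180.0, -0.0, 89.1]
wrist_force: [-3.6, -0.6, 1.2]
opening: 0.309
grasp_force: 1.9
```

Run:
```python
from plant import *
import cv2
c=read_camera("side"); cv2.imwrite("pics/s4.png",cv2.resize(c["image"][130:230,180:330,::-1],(750,500)))
s=sense();print(s["opening"],s["grasp_force"])
```

```text
0.3049879790655181 1.8787534162402153
```

View pics/s4.png

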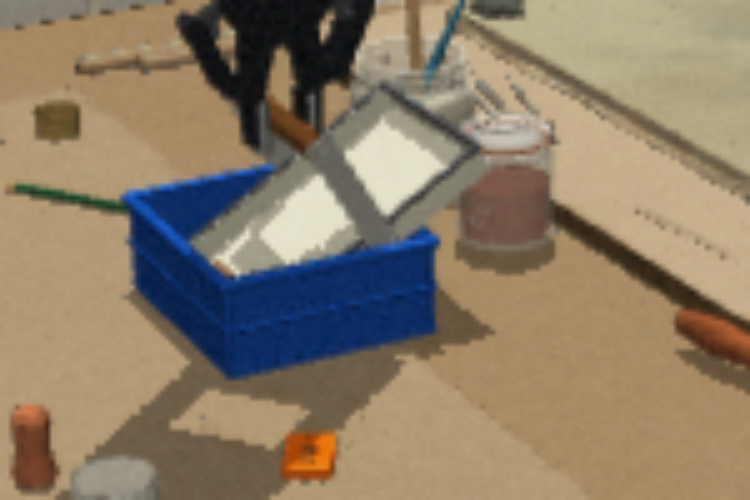

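The tray is at about 30° and the tiles have run down to the lip. A small pull up-slope should draw the lip out from under them, and then I'll look.

Request:
play_rows:
  motion: "2.7 0 0.3 -0.2 0; 2.7 0 0.4 -0.2 0; 2.7 0 0.4 -0.2 0; 2.7 0 0.3 -0.2 0; 2.7 0 0 0 0; 2.7 0 0 0 0; 2.7 0 0 0 0; 2.7 0 0 0 0"

```text
t: 15.58
position: [0.5504, 0.3825, 0.1462]
ee_rot: [180.0, -0.0, 89.1]
wrist_force: [-1.8, 0.6, 1.9]
opening: 0.319
grasp_force: 0.8
```

Run:
```python
from plant import *
import cv2
c=read_camera("side"); d=read_camera("top")
a=cv2.resize(c["image"][140:220,190:300,::-1],(550,400)); b=cv2.resize(d["image"][160:250,80:190,::-1],(240,196))
b=cv2.copyMakeBorder(b,0,204,0,0,cv2.BORDER_CONSTANT)
cv2.imwrite("pics/s5.png",cv2.hconcat([a,b]))
```

```text
(no output)
```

View pics/s5.png

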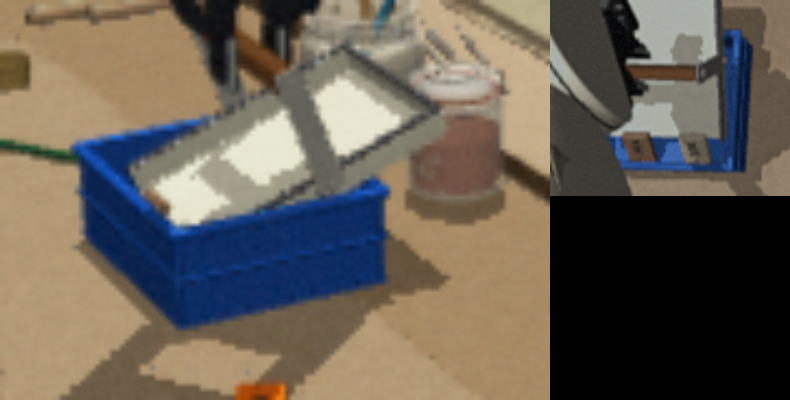

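Request:
play_rows:
  motion: "2.7 0 0.9 -0.5 0; 2.7 0 0.9 -0.5 0; 2.7 0 0 0 0; 2.7 0 0 0 0; 2.7 0 0 0 0"

```text
t: 16.3
position: [0.568, 0.3822, 0.1562]
ee_rot: [-180.0, 0.0, 89.1]
wrist_force: [-0.5, 0.2, 0.6]
opening: 0.313
grasp_force: 0.4
```

Run:
```python
from plant import *
import cv2
c=read_camera("side"); d=read_camera("top")
a=cv2.resize(c["image"][140:220,190:300,::-1],(440,320)); b=cv2.resize(d["image"][170:250,80:180,::-1],(400,320),interpolation=cv2.INTER_CUBIC)
cv2.imwrite("pics/s6.png",cv2.resize(cv2.hconcat([a,b]),(798,304)))
```

```text
(no output)
```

View pics/s6.png

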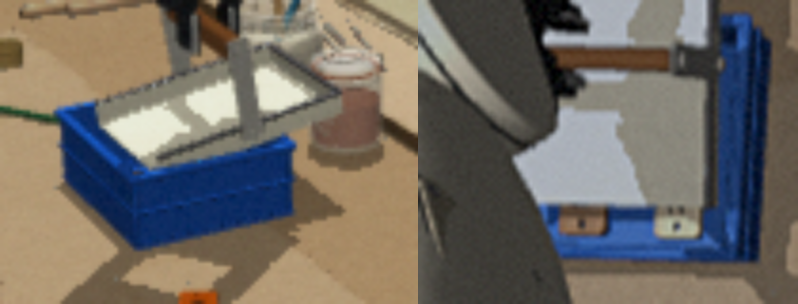

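Both tiles are down on the tub floor and clear of the tray. Closing the jaws should level the tray, and then I'll lift it.

Request:
play_rows:
  motion: "2.2 0 0 -0.2 0; 1.8 0 0.2 -0.2 0; 1.5 0 0.2 0 0; 1 0 0 0 0; 1 0 0 0 0; 1 0 0 0 0; 1 0 0 0 0; 1 0 0 0 0"

```text
t: 17.4
position: [0.5734, 0.3825, 0.1613]
ee_rot: [179.8, -0.1, 89.1]
wrist_force: [1.3, -1.1, 6.4]
opening: 0.158
grasp_force: 59.8
```

Request:
play_rows:
  motion: "1 0 0 -0.5 0; 1 0 0 -1.5 0; 1 0 0 -2 0; 1 0 0 -2 0; 1 0 0 -2 0; 1 0 0 -1 0; 1 0 0 0 0; 1 0 0 0 0"

```text
t: 18.4
position: [0.5719, 0.3819, 0.2495]
ee_rot: [-179.9, 0.0, 89.1]
wrist_force: [0.3, 0.4, -3.6]
opening: 0.153
grasp_force: 58.6
```

Run:
```python
from plant import *
import cv2
c=read_camera("side"); d=read_camera("top")
a=cv2.resize(c["image"][100:220,170:335,::-1],(440,320)); b=cv2.resize(d["image"][170:250,80:180,::-1],(400,320),interpolation=cv2.INTER_CUBIC)
cv2.imwrite("pics/s7.png",cv2.resize(cv2.hconcat([a,b]),(798,304)))
```

```text
(no output)
```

View pics/s7.png

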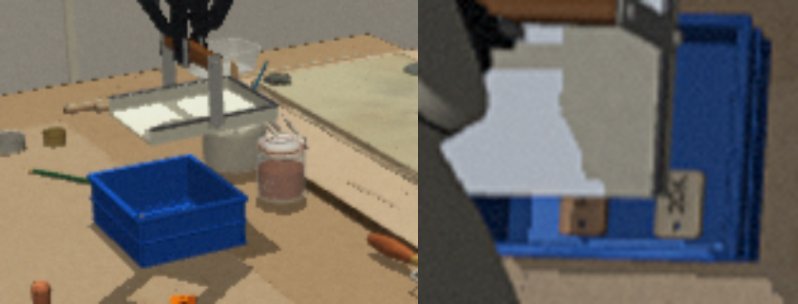

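The tray is empty and level, and both tiles lie in the tub. I'll take the tray back to its original spot.

Request:
play_rows:
  motion: "1 -2 0.2 0 0; 1 -4 0.3 0 0; 1 -4 0.3 0 0; 1 -4 0.3 0 0; 1 -4 0.3 0 0; 1 -4 0.3 0 0; 1 -4 0.3 0 0; 1 -4 0.3 0 0; 1 -2.4 0.3 0 0; 1 0 0 0 0; 1 0 0 0 0"

```text
t: 19.88
position: [0.5931, 0.0577, 0.2501]
ee_rot: [-180.0, -0.0, 89.1]
wrist_force: [-0.4, 1.3, -2.4]
opening: 0.156
grasp_force: 58.6
```

Request:
play_rows:
  motion: "1 0 0 2 0; 1 0 0 3 0; 1 0 0 3 0; 1 0 0 3 0; 1 0 0 2 0; 1 0 0 1 0; 1 0 0 0.7 0; 1 0 0 0.5 0; 1 0 0 0.2 0; 1 0 0 0 0; 1 0 0 0 0"

```text
t: 21.25
position: [0.5937, 0.0578, 0.0967]
ee_rot: [180.0, -0.0, 89.1]
wrist_force: [0.9, 0.2, -2.3]
opening: 0.155
grasp_force: 58.5
```

Request:
play_rows:
  motion: "1 0 0 0.2 0; 1 0 0 0.1 0; 1 0 0 0 0; 1 0 0 0 0"

```text
t: 21.75
position: [0.5934, 0.0578, 0.0933]
ee_rot: [-180.0, 0.0, 89.1]
wrist_force: [0.3, 0.4, -3.8]
opening: 0.152
grasp_force: 58.6
```

Request:
play_rows:
  motion: "1 0 0 0.1 0; 1 0 0 0.1 0; 1 0 0 0 0; 1 0 0 0 0"

```text
t: 22.25
position: [0.5943, 0.0578, 0.0921]
ee_rot: [179.9, -0.0, 89.1]
wrist_force: [2.0, -1.2, 5.7]
opening: 0.161
grasp_force: 60.1
```

The wrist force shows table contact. Now I'll release, rise, and move aside for a final view.

Request:
play_rows:
  motion: "1.8 0 0 0 0; 3 0 0 0 0; 5 0 0 0 0; 7 0 0 0 0; 7 0 0 0 0; 7 0 0 -2 0; 7 0 0 -4 0; 7 0 0 -5 0; 7 0 0 -5 0; 7 0 0 -5 0; 7 -4 0 -3 0; 7 -5 0 0 0"

```text
t: 23.75
position: [0.5934, -0.0325, 0.3365]
ee_rot: [179.6, 0.0, 89.3]
wrist_force: [-0.1, -0.2, -1.0]
opening: 0.823
grasp_force: 0.0
```

Request:
play_rows:
  motion: "7 -5 0 0 0; 7 -5 0 0 0; 7 -5 0 0 0; 7 -5 0 0 0; 7 0 0 0 0; 7 0 0 0 0"

```text
t: 24.5
position: [0.5888, -0.2319, 0.3322]
ee_rot: [180.0, -0.0, 89.1]
wrist_force: [0.3, -0.5, 0.7]
opening: 0.819
grasp_force: 0.0
```

Run:
```python
from plant import *
import cv2
c=read_camera("side"); d=read_camera("top")
a=cv2.resize(c["image"][130:280,180:380,::-1],(400,300)); b=cv2.resize(d["image"][130:250,80:310,::-1],(575,300),interpolation=cv2.INTER_CUBIC)
cv2.imwrite("pics/s8.png",cv2.resize(cv2.hconcat([a,b]),(798,246)))
```

```text
(no output)
```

View pics/s8.png

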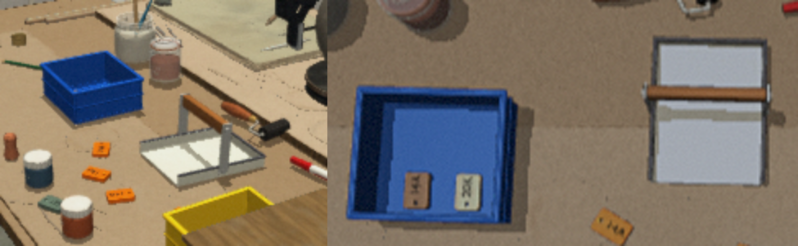

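Both tiles lie flat in the blue tub, and the empty tray stands flat on the table.

```bash
python3 -c "
from plant import *
print(sign_off())"
```

```text
the job is handed in; nothing more can be done
None
```

The job is handed in at about 25 s of robot time: both tiles lie flat in the blue tub, and the empty tray is back flat on the table and released; sign-off returned no verdict.

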